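# Move the battery from the stall's speaker to its charger

## Task

The demo speaker's battery is flat. Pinch the battery's two side tabs to free it, draw it straight up out of the speaker, and gently press it down into the empty charger until both tabs have snapped out and lock it in; never yank it or force it, and leave the other goods alone.

Things in the scene. Friction and masses are not known exactly. Their poses are not given: they have to be found in the camera images.
- pack: Battery cartridge, 0.25 kg, 104 mm tall, black, with a grey sprung tab on each y side; same if turned half round. Origin: centre of underside; z up, y runs through both tabs. Foot 34 (x) by 44 (y) by 10 mm, above it a spine 34 (x) by 24 (y) mm up to 104 mm. At the start it stands in the speaker's bay, foot on its sprung floor, the lower 56 mm sunk in.
- paddles (a point): Point on the battery's axis between the tabs' upright finger paddles, 88 mm above its underside. Each paddle is 26 mm wide (x) and spans heights 72 to 104 mm above the underside; their outer faces are 54 mm apart along y at rest, 43 mm when both are fully pinched.
- teeth (a point): Point on the battery's axis level with the flat tops of the tabs' teeth, 20 mm above its underside. Below each paddle a 4 mm leg runs down to a tooth, 4 mm proud of the leg, flat on top, ramped below. Tooth tips are 52 mm apart at rest, 41 mm pinched.
- tab_a (a joint): How far the +y tab is pinched inward: 0 m = sprung out, 0.0055 m = fully in, against a stop. Its spring pushes out with 2 N at rest and 7.5 N fully in. The tooth clears a ledge from about 0.003 m on.
- tab_b (a joint): The same for the -y tab.
- speaker: Portable speaker, fixed, 140 (x) by 200 (y) by 120 mm tall, black, two round drivers on each of two long sides, flat top. Origin: centre of underside, z up. The battery bay is in the middle of its top, tabs along its y.
- bay_mouth (a point): Centre of the bay's mouth, in the speaker's top, 120 mm above the table. Mouth 36.4 (x) by 47 mm (y). Bay floor 56 mm down is a sprung contact bed: yields 5 mm downward, 4 N at first, 9 N at its hard stop. Ledges on the y sides, 35 mm below the mouth, hold the teeth: do not pull up until both tabs are pinched in. Over 30 N between battery and speaker breaks it.
- dock: Charger, fixed, grey block 100 (x) by 110 (y) by 82 mm tall, an empty well in the middle of its top; origin: centre of underside, z up; battery tabs go along its y, either way round. Inside, ledges on the y sides catch the tops of the teeth; they lie 20 to 40 mm below the mouth, differing from charger to charger, not measured: feel for it. Over 30 N between battery and charger breaks it.
- dock_mouth (a point): Centre of the well's mouth, level with the block's top; 37 (x) by 47 mm (y), a flared collar stands 6 mm above it. 17 mm below the unmeasured ledges a sprung bed meets the foot: 3 N at first touch, 9 N where the teeth pass the ledges (3.7 mm on), 13 N at its hard stop (6 mm). Press to the stop, 16-20 N, then let the tabs go; tabs still held in mean it was not deep enough.
- tape_roll: Roll of packing tape, 90 mm across, 45 mm tall, lying on the table; origin at centre of underside. Leave alone.
- carton: Cardboard carton 90 by 140 by 70 mm; origin at centre of underside. Leave alone.
- bottle: Clear drink bottle, 64 mm across, 180 mm tall; origin at centre of underside. Leave alone.
Mind the look-alikes: they are no part of the job. Several things have the shape of the speaker; the one meant has the colours described above. What is shaped like the pack but red is not meant.

How it is judged:
By the outcome, as a careful person would: the job done as asked, in the order asked, and still so for the second after the job is handed in, with the robot touching nothing.
It also fails if it takes over 64 s, if anything falls off the work surface, if the arm or the gripper's body presses on something with over 40 N, if the wrist force passes 120 N, or if a joint passes its speed limit or range.

## Robot

A 7-joint arm with a two-finger parallel gripper is mounted at the origin on the work surface. World frame = base frame: x ahead of the robot, y to its left, z up, the work surface at z = 0. Lengths are in m, angles in rad, forces in N, time in s.
With the tool pointing down it reaches from about 0.4 to 0.85 m from the base axis. Payload 4.4 kg.
Tool frame: the origin (TCP) lies at the very end of the fingers, on their centre line; the grasp point (between the pads) lies 19 mm behind it; x points along the fingers, y is the direction in which the jaws open and shut, and the axes are right-handed (so a half turn about x gives the same grasp; the last joint's range is limited). The gripper opens to 94 mm and grips with 3 to 60 N. Pads are 16 mm wide; open, the fingers measure 119 mm over their backs; the gripper's body (75 mm by 177 mm) begins 78 mm behind the grasp point.
Start: joints at [-1.209, 0.628, 0.038, 1.517, -0.027, 0.996, -0.02], TCP at [0.27, 0.591, 0.205] pointing down, gripper open.
Joint ranges: [-3.06, 3.06], [-0.37, 2.12], [-1.25, 1.32], [0.18, 2.47], [-1.1, 4.24], [0.23, 1.98], [-2.94, 2.94]. Speed limits (rad/s): [2.57, 2.57, 3.14, 3.14, 3.14, 3.14, 3.14].

## Interface

Orientations are given as a unit quaternion [x, y, z, w].
In Python, from plant import robot, get_image, get_calibration gives the robot as it stands.
- The arm moves only by the shell command python3 -m handwheel 'ROWS' [FORCE]. ROWS is JSON, a list of rows, each a list of 7 numbers: the shift along the tool's x, y, z in mm, then the turn, a rotation vector about the tool's x, y, z in rad, then the closure, from 0 (fully open) to 1 (shut). In form: [[x, y, z, wx, wy, wz, jaw], ...]. A call has 1 to 20 rows; each row shifts and turns the pose as measured when the row begins, along the tool's axes as they then stand; what a row does not reach is not made up. A row lasts 1/10 s, in which the tool goes at most 50 mm and 8.59 degrees, less where a joint would pass 70% of its speed; a pose out of reach is approached as far as the arm can. A call is refused whole if a number of a shift passes 50 or a number of a turn 0.15, either way. A call with a gripper value outside its range is refused whole. The fingers move at their own pace and stop on an object; FORCE is the grip in N (left out, the last holds). Time passes only in rows, so rows that do not move let the fingers close. It gives the time, the measured TCP pose, the force and the opening at its end, in the units of the state.
- robot.get_obs(): the state, without advancing time (a new reading comes with each control period).
- get_image(name): name is "scene" or "top"; returns (picture, depth): 384x512x3 uint8, blue, green, red; 384x512 float32, m along the optical axis (not along the pixel's ray), 0 where there is no reading.
- get_calibration(name): a dict with "camera_matrix" (3x3 intrinsics, pixels), "k1" (the pictures are not rectified: a ray, as slopes to the right and down, at radius r is drawn at 1 + k1 r^2 times it, then the intrinsics apply), "pose" (4x4, takes a point from camera to world coordinates). Camera axes: x right, y up, looking along -z (the intrinsics and any distortion apply to the point x, -y, -z); pixel columns grow to the right and rows downward; lengths in m; the calibration is good to about 2 mm. A picture is of the moment at which its call begins. get_calibration takes no time and is no camera call.
- robot.sign_off(): hands the job in, once; it reports no verdict.
The state is a dict: "t": time; "joints": joint angles; "qd": joint speeds; "tau": joint torques, N m; "tcp_pos": TCP position; "orientation": TCP orientation; "ft_force": force on the tool from outside, world axes, zero at the start; "wrist_torque": the same for the moment, N m; "opening": finger opening in m.
Only numpy, scipy, OpenCV 4.12 (cv2) and the standard library are available. Lean on these libraries where they do the work, as an engineer would, in place of code of your own. Each camera call takes 0.05 s, during which the arm holds its last target.

## Working session

There is one attempt and no reset: what is moved stays moved. The work goes in short steps, Python scripts to look and compute and a shell command to move; the robot and the scene stay as the last step left them, time stands still between calls to the robot, and variables do not carry over. Pictures are saved under pics/ and viewed, and the job is handed in when it is done.

```bash
ls; mkdir -p pics
python3 - <<'E'
from plant import robot,get_image,get_calibration
import cv2,numpy as np
for n in("scene","top"):
    im,d=get_image(n); cv2.imwrite(f"pics/{n}0.png",im); np.save(f"pics/{n}0.npy",d)
    c=get_calibration(n); print(n,c)
o=robot.get_obs(); print(o)
E
```

```text
pics
scene {'camera_matrix': array([[489.4883481 ,   0.        , 257.9604367 ],
       [  0.        , 489.4883481 , 190.66050977],
       [  0.        ,   0.        ,   1.        ]]), 'k1': -0.13379444360416684, 'pose': array([[ 0.82213218, -0.43812905,  0.36351287,  0.96131322],
       [ 0.56929566,  0.63389901, -0.52352125, -0.52479273],
       [-0.00106058,  0.63734997,  0.77057374,  0.94378966],
       [ 0.        ,  0.        ,  0.        ,  1.        ]])}
top {'camera_matrix': array([[499.65644105,   0.        , 258.36701555],
       [  0.        , 499.65644105, 197.40770082],
       [  0.        ,   0.        ,   1.        ]]), 'k1': -0.1977086364949948, 'pose': array([[ 0.00512625,  0.99854028, -0.05376832,  0.48694587],
       [-0.99980817,  0.00410149, -0.01915195,  0.02552169],
       [-0.01890347,  0.05385619,  0.99836976,  1.3192483 ],
       [ 0.        ,  0.        ,  0.        ,  1.        ]])}
{'t': 0.1, 'joints': array([-1.20882298,  0.62923012,  0.03845063,  1.51822996, -0.02702142,
        0.99628617, -0.01997178]), 'qd': array([ 9.13206580e-05, -1.87412090e-03,  4.43076577e-04, -3.71888224e-03,
        2.09307028e-03, -1.30369418e-03,  9.59507353e-05]), 'tau': array([ 2.94234880e-03, -5.50806856e+01,  1.14736486e+00, -1.87121129e+01,
       -5.21625322e-02,  1.92077947e-02,  4.55719874e-05]), 'tcp_pos': array([0.26938002, 0.59092155, 0.20467358]), 'orientation': array([ 0.14952064,  0.69111778, -0.15065091,  0.69087198]), 'ft_force': array([ 0.39619853, -0.12249608, -0.34972687]), 'wrist_torque': array([-0.01438338, -0.09321039, -0.01123248]), 'opening': 0.09393753054562394}
```

View pics/scene0.png

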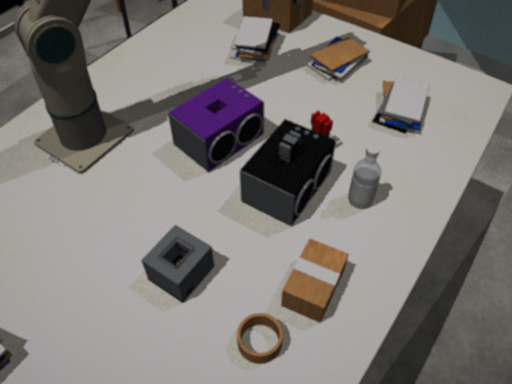

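View pics/top0.png

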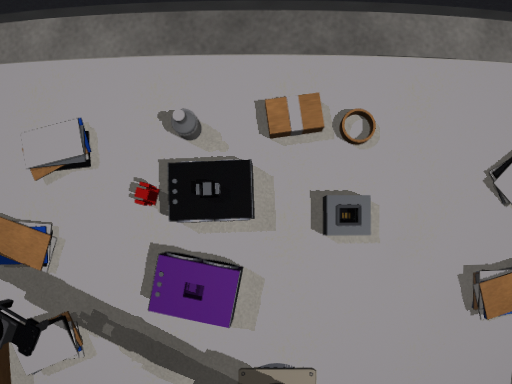

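The top view shows the black speaker with its battery at about (208,190), the grey charger at (348,215), the purple speaker at (195,290) and the red look-alike battery at (147,194). Next I'll measure these.

```bash
cat > h.py <<'E'
import numpy as np,cv2
from plant import get_calibration
def world(n,d):
    c=get_calibration(n);K=c["camera_matrix"];P=c["pose"]
    H,W=d.shape;u,v=np.meshgrid(np.arange(W),np.arange(H))
    p=cv2.undistortPoints(np.stack([u,v],-1).reshape(-1,1,2).astype(float),K,np.array([c["k1"],0,0,0.])).reshape(H,W,2)
    # note: cv2 models xd=x(1+k1 r2), same as spec
    X=np.stack([p[...,0]*d,-p[...,1]*d,-d],-1)
    return X@P[:3,:3].T+P[:3,3]
def proj(n,X):
    c=get_calibration(n);P=c["pose"];X=np.atleast_2d(X)
    q=(X-P[:3,3])@P[:3,:3]; q=q*[1,-1,-1]
    return cv2.projectPoints(q,np.zeros(3),np.zeros(3),c["camera_matrix"],np.array([c["k1"],0,0,0.]))[0][:,0]
E
python3 - <<'E'
from h import *
for n in("top","scene"):
    d=np.load(f"pics/{n}0.npy");im=cv2.imread(f"pics/{n}0.png");w=world(n,d)
    for nm,px,zl,zh in (("speaker",{"top":(208,190),"scene":(290,150)}[n],.112,.128),("dock",{"top":(348,215),"scene":(178,250)}[n],.074,.094)):
        m=((w[...,2]>zl)&(w[...,2]<zh)&(d>0)).astype(np.uint8)
        k,l,s,c=cv2.connectedComponentsWithStats(m)
        i=min(range(1,k),key=lambda i:np.hypot(*(c[i]-px))+(1e3 if s[i,4]<200 else 0))
        p=w[l==i]
        r=cv2.minAreaRect((p[:,:2]*1000).astype(np.float32)); print(n,nm,s[i],r,"z",np.median(p[:,2]), p[:,:2].mean(0))
    m=(w[...,2]>.135)&(w[...,2]<.20)&(np.hypot(w[...,0]-w[190,208,0],w[...,1]-w[190,208,1])<.05) if n=="top" else None
    if n=="top": c0=w[190,208]
    m=(w[...,2]>.135)&(w[...,2]<.2)&(np.hypot(w[...,0]-c0[0],w[...,1]-c0[1])<.05)
    p=w[m];print("batt",m.sum(),p.min(0),p.max(0),np.median(p,0),cv2.minAreaRect((p[:,:2]*1000).astype(np.float32)))
im=cv2.imread("pics/top0.png")
a=cv2.resize(im[150:240,155:265],None,fx=6,fy=6,interpolation=cv2.INTER_CUBIC);cv2.imwrite("pics/c1.png",cv2.convertScaleAbs(a,alpha=1.5))
a=cv2.resize(im[185:245,310:385],None,fx=8,fy=8,interpolation=cv2.INTER_CUBIC);cv2.imwrite("pics/c2.png",cv2.convertScaleAbs(a,alpha=1.5))
im=cv2.imread("pics/scene0.png")
a=cv2.resize(im[115:220,235:340],None,fx=5,fy=5,interpolation=cv2.INTER_CUBIC);cv2.imwrite("pics/c3.png",cv2.convertScaleAbs(a,alpha=1.5))
E
```

```text
top speaker [ 167  159   87   63 4533] ((569.7137451171875, 167.73397827148438), (144.5043182373047, 207.6722869873047), 2.3111255168914795) z 0.12024414069826461 [0.56921741 0.16593068]
top dock [ 327  195   44   41 1515] ((510.97589111328125, -175.11590576171875), (109.65711975097656, 99.95946502685547), 89.96800231933594) z 0.08261201662119544 [ 0.51083433 -0.17499379]
batt 309 [0.55210105 0.13884189 0.13607036] [0.58702864 0.19590305 0.17390167] [0.56805127 0.16568414 0.16783527] ((569.46044921875, 167.39566040039062), (34.34425354003906, 56.3349609375), 2.9445338249206543)
scene speaker [ 239  119   97   79 3543] ((567.1697998046875, 167.13507080078125), (144.12506103515625, 208.11203002929688), 2.385946750640869) z 0.11988082017036839 [0.5724237  0.15514016]
scene dock [ 142  224   70   62 1977] ((510.6075439453125, -173.4453125), (112.49114227294922, 103.98562622070312), 89.90945434570312) z 0.08154925891054143 [ 0.51298329 -0.17578466]
batt 418 [0.54993397 0.13814668 0.13566437] [0.5857431  0.19597451 0.17278779] [0.57221354 0.15808109 0.16492071] ((567.4392700195312, 167.18650817871094), (35.68855285644531, 57.26926803588867), 2.651176691055298)
```

```bash
python3 -m handwheel --help | head -20
```

```text
invalid input: not JSON, or not a number
```

View pics/c1.png

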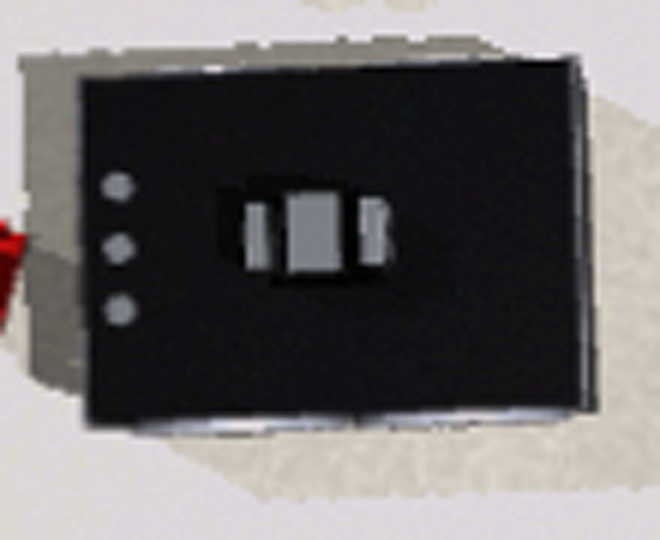

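View pics/c2.png

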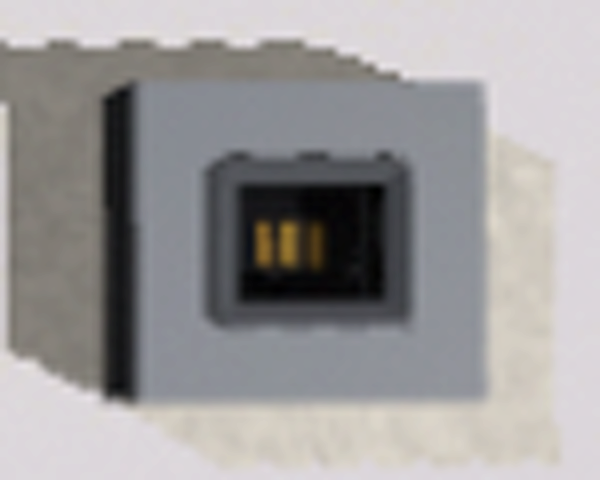

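View pics/c3.png

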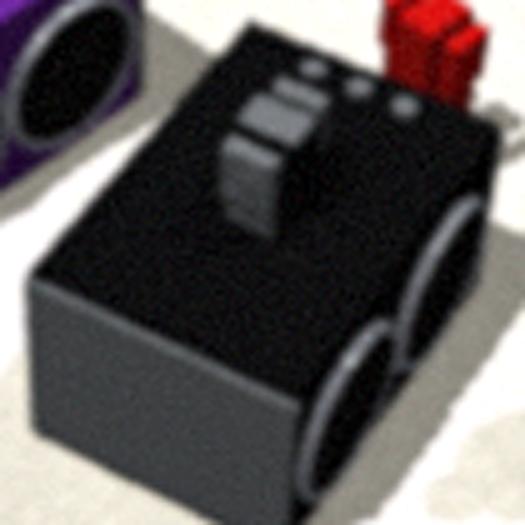

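The crops show the pack's two grey paddles left and right of the spine, along the speaker's y with a yaw of about +2.4°. The charger well is clear with gold contacts inside, at a yaw of about 0. Next I'll work out the approach.

```bash
cat > plan.py <<'E'
import sys,numpy as np
from scipy.spatial.transform import Rotation as R
from plant import robot
def show(x,y,z,yaw):
    o=robot.get_obs();Rc=R.from_quat(o["orientation"]);p=o["tcp_pos"]
    M=Rc.as_matrix();ys=np.array([-np.sin(yaw),np.cos(yaw),0])
    ya=ys if ys@M[:,1]>0 else -ys
    xa=np.array([0,0,-1.]);T=np.stack([xa,ya,np.cross(xa,ya)],1)
    rv=(Rc.inv()*R.from_matrix(T)).as_rotvec()
    dw=np.array([x,y,z])-p
    print("t",round(o["t"],2),"tcp",p.round(4),"open",round(o["opening"],4),"F",o["ft_force"].round(2),"M",o["wrist_torque"].round(2),"q7",o["joints"][6].round(2))
    print("rot now (tool)",rv.round(4)," shift tool now mm",(M.T@dw*1000).round(1)," shift tool after rot mm",(T.T@dw*1000).round(1))
    print("tool axes (cols)\n",M.round(3), "F tool",(M.T@o["ft_force"]).round(2))
if __name__=="__main__": show(*map(float,sys.argv[1:5]))
E
python3 plan.py 0.5685 0.1675 0.27 0.0415
```

```text
t 0.1 tcp [0.2694 0.5909 0.2047] open 0.0939 F [ 0.4  -0.12 -0.35] M [-0.01 -0.09 -0.01] q7 -0.02
rot now (tool) [-4.693e-01 -4.000e-04  1.600e-03]  shift tool now mm [ -64.9 -261.3  447.8]  shift tool after rot mm [ -65.3 -435.5  281.3]
tool axes (cols)
 [[-0.001  0.415  0.91 ]
 [-0.001  0.91  -0.415]
 [-1.    -0.002 -0.   ]] F tool [0.35 0.05 0.41]
```

```bash
python3 -m handwheel '[[-17,0,0,-0.12,0,0,0],[-17,0,0,-0.12,0,0,0],[-17,0,0,-0.12,0,0,0],[-17,0,0,-0.11,0,0,0],[0,-43,28,0,0,0,0],[0,-43,28,0,0,0,0],[0,-43,28,0,0,0,0],[0,-43,28,0,0,0,0],[0,-43,28,0,0,0,0],[0,-43,28,0,0,0,0],[0,-43,28,0,0,0,0],[0,-43,28,0,0,0,0],[0,0,0,0,0,0,0]]'; python3 plan.py 0.5685 0.1675 0.21 0.0415
```

```text
t: 1.4
tcp_pos: [0.5091, 0.2634, 0.2689]
orientation: [-0.028, 0.709, 0.02, 0.704]
ft_force: [0.4, -0.1, -0.0]
opening: 0.0939
t 1.4 tcp [0.5091 0.2634 0.2689] open 0.0939 F [ 0.4  -0.08 -0.  ] M [0.05 0.05 0.02] q7 1.08
rot now (tool) [ 0.0264 -0.008   0.0112]  shift tool now mm [ 59.6 -99.   53.2]  shift tool after rot mm [ 58.9 -98.3  55.4]
tool axes (cols)
 [[-0.007 -0.068  0.998]
 [-0.012  0.998  0.068]
 [-1.    -0.011 -0.008]] F tool [-0.   -0.11  0.39]
```

```bash
python3 -m handwheel '[[0,-30,18,0.026,-0.008,0.011,0],[10,-30,18,0,0,0,0],[10,-25,15,0,0,0,0],[15,-13,4,0,0,0,0],[15,0,0,0,0,0,0],[0,0,0,0,0,0,0]]'; python3 plan.py 0.5685 0.1675 0.18 0.0415
```

```text
t: 2.0
tcp_pos: [0.5701, 0.1642, 0.2154]
orientation: [-0.013, 0.708, 0.014, 0.706]
ft_force: [-0.3, 1.2, 0.6]
opening: 0.0943
t 2.0 tcp [0.5701 0.1642 0.2154] open 0.0943 F [-0.28  1.24  0.55] M [ 0.02  0.   -0.03] q7 1.27
rot now (tool) [-0.0035 -0.0029 -0.0003]  shift tool now mm [35.4  3.4 -1.3]  shift tool after rot mm [35.4  3.4 -1.4]
tool axes (cols)
 [[-0.003 -0.038  0.999]
 [ 0.     0.999  0.038]
 [-1.     0.    -0.003]] F tool [-0.55  1.25 -0.23]
```

```bash
python3 -m handwheel '[[10,3,-1.5,-0.003,-0.003,0,0],[15,0,0,0,0,0,0],[5,0,0,0,0,0,0],[0,0,0,0,0,0,0],[0,0,0,0,0,0,0]]'; python3 plan.py 0.5685 0.1675 0.138 0.0415
python3 - <<'E'
from plant import get_image
import cv2,numpy as np
for n,s in(("scene",np.s_[80:220,215:355]),("top",np.s_[130:250,145:275])):
    im,d=get_image(n); np.save(f"pics/{n}1.npy",d);cv2.imwrite(f"pics/{n}1.png",im)
    cv2.imwrite(f"pics/{n}1c.png",cv2.convertScaleAbs(cv2.resize(im[s],None,fx=4,fy=4,interpolation=cv2.INTER_CUBIC),alpha=1.6))
E
```

```text
t: 2.5
tcp_pos: [0.5674, 0.1717, 0.1852]
orientation: [-0.015, 0.706, 0.017, 0.707]
ft_force: [0.1, 0.1, -0.6]
opening: 0.0943
t 2.5 tcp [0.5674 0.1717 0.1852] open 0.0943 F [ 0.05  0.12 -0.61] M [ 0.03 -0.03 -0.  ] q7 1.26
rot now (tool) [ 0.0047  0.0014 -0.0026]  shift tool now mm [47.2 -4.3  0.8]  shift tool after rot mm [47.2 -4.2  0.9]
tool axes (cols)
 [[ 0.001 -0.046  0.999]
 [ 0.003  0.999  0.046]
 [-1.     0.003  0.001]] F tool [0.61 0.12 0.06]
```

View pics/scene1c.png

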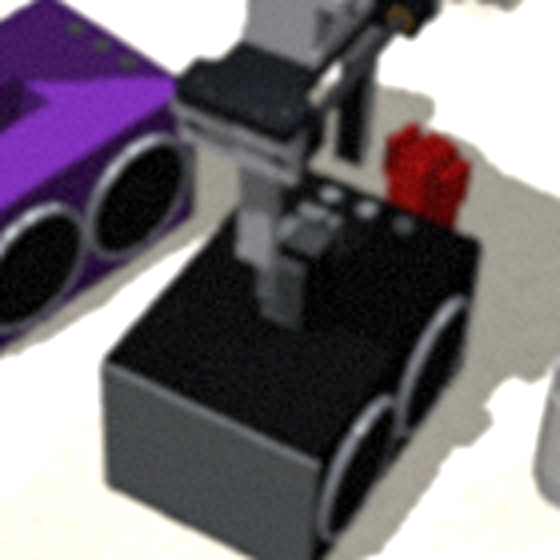

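View pics/top1c.png

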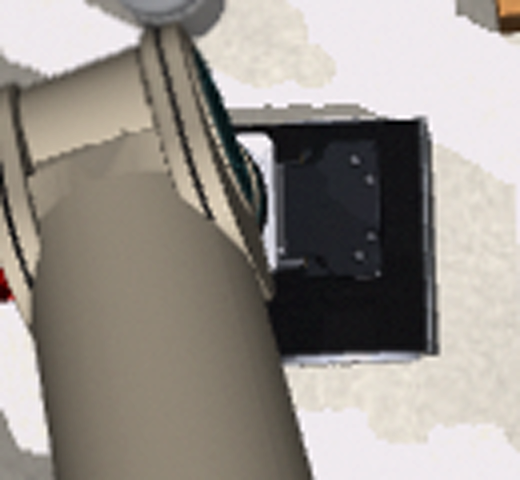

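The scene view shows the open fingers straddling the pack, one at about (255,230) in the crop. I'll go down onto it.

```bash
python3 -m handwheel '[[0,-4,1,0,0,0,0],[10,0,0,0.004,0.001,-0.002,0],[12,0,0,0,0,0,0],[10,0,0,0,0,0,0],[0,0,0,0,0,0,0],[0,0,0,0,0,0,0]]'; python3 plan.py 0.5685 0.1675 0.138 0.0415
```

```text
t: 3.2
tcp_pos: [0.5694, 0.167, 0.1511]
orientation: [-0.014, 0.706, 0.015, 0.708]
ft_force: [-0.3, 0.5, 0.0]
opening: 0.0941
t 3.2 tcp [0.5694 0.167  0.1511] open 0.0941 F [-0.27  0.52  0.01] M [-0.01 -0.   -0.05] q7 1.26
rot now (tool) [-0.0005  0.0017 -0.0006]  shift tool now mm [13.1  0.5 -0.9]  shift tool after rot mm [13.1  0.5 -0.8]
tool axes (cols)
 [[ 0.002 -0.041  0.999]
 [ 0.001  0.999  0.041]
 [-1.     0.001  0.002]] F tool [-0.01  0.53 -0.25]
```

Next I'll move to height, then close gently. I'll go nearly to the paddles first, then pinch at low force.

```bash
python3 -m handwheel '[[8,0.5,-0.8,0,0,0,0],[5,0,0,0,0,0,0],[0,0,0,0,0,0,0],[0,0,0,0,0,0,0]]'; python3 plan.py 0.5685 0.1675 0.138 0.0415;  python3 -m handwheel '[[0,0,0,0,0,0,0.2],[0,0,0,0,0,0,0.3],[0,0,0,0,0,0,0.36],[0,0,0,0,0,0,0.36]]' 4; python3 plan.py 0.5685 0.1675 0.138 0.0415
```

```text
t: 3.6
tcp_pos: [0.5686, 0.1677, 0.1369]
orientation: [-0.014, 0.706, 0.015, 0.708]
ft_force: [0.1, -0.2, -0.3]
opening: 0.0941
t 3.6 tcp [0.5686 0.1677 0.1369] open 0.0941 F [ 0.08 -0.23 -0.28] M [ 0.07 -0.04 -0.02] q7 1.26
rot now (tool) [-0.0004  0.0019 -0.0007]  shift tool now mm [-1.1 -0.2 -0.1]  shift tool after rot mm [-1.1 -0.2 -0.1]
tool axes (cols)
 [[ 0.002 -0.041  0.999]
 [ 0.001  0.999  0.041]
 [-1.     0.001  0.002]] F tool [ 0.28 -0.23  0.07]
t: 4.0
tcp_pos: [0.5692, 0.1679, 0.1377]
orientation: [-0.014, 0.706, 0.015, 0.708]
ft_force: [0.3, 0.5, 0.3]
opening: 0.0652
t 4.0 tcp [0.5692 0.1679 0.1377] open 0.0652 F [0.27 0.48 0.27] M [ 0.02 -0.03 -0.  ] q7 1.26
rot now (tool) [-0.0004  0.0034 -0.0012]  shift tool now mm [-0.3 -0.4 -0.7]  shift tool after rot mm [-0.3 -0.4 -0.7]
tool axes (cols)
 [[ 0.003 -0.041  0.999]
 [ 0.001  0.999  0.041]
 [-1.     0.001  0.003]] F tool [-0.27  0.47  0.29]
```

```bash
python3 -m handwheel '[[0,0,0,0,0,0,0.42],[0,0,0,0,0,0,0.42],[0,0,0,0,0,0,0.42]]' 4;python3 -m handwheel '[[0,0,0,0,0,0,0.5],[0,0,0,0,0,0,0.5],[0,0,0,0,0,0,0.5]]' 4; python3 plan.py 0.5685 0.1675 0.138 0.0415
```

```text
t: 4.3
tcp_pos: [0.5693, 0.1679, 0.138]
orientation: [-0.014, 0.706, 0.015, 0.708]
ft_force: [0.2, -0.1, 0.2]
opening: 0.0544
t: 4.6
tcp_pos: [0.5693, 0.168, 0.138]
orientation: [-0.014, 0.706, 0.015, 0.708]
ft_force: [-0.4, 0.6, 0.9]
opening: 0.0494
t 4.6 tcp [0.5693 0.168  0.138 ] open 0.0494 F [-0.41  0.61  0.9 ] M [ 0.02  0.05 -0.01] q7 1.26
rot now (tool) [-0.0004  0.0038 -0.0013]  shift tool now mm [ 0.  -0.4 -0.8]  shift tool after rot mm [ 0.  -0.4 -0.8]
tool axes (cols)
 [[ 0.004 -0.041  0.999]
 [ 0.001  0.999  0.041]
 [-1.     0.001  0.004]] F tool [-0.9   0.62 -0.38]
```

Both tabs give evenly and the side load is about 0.6 N. I'll pinch fully now.

```bash
python3 -m handwheel '[[0,0,0,0,0,0,0.6],[0,0,0,0,0,0,0.6],[0,0,0,0,0,0,0.6]]' 12;python3 -m handwheel '[[0,0,0,0,0,0,0.6],[0,0,0,0,0,0,0.7],[0,0,0,0,0,0,0.7],[0,0,0,0,0,0,0.7]]' 40; python3 plan.py 0.5685 0.1675 0.138 0.0415
```

```text
t: 4.9
tcp_pos: [0.5693, 0.168, 0.1381]
orientation: [-0.014, 0.706, 0.015, 0.708]
ft_force: [-0.7, -0.3, 0.9]
opening: 0.0417
t: 5.3
tcp_pos: [0.5694, 0.168, 0.1384]
orientation: [-0.014, 0.706, 0.015, 0.708]
ft_force: [-0.1, 0.0, 1.0]
opening: 0.0383
t 5.3 tcp [0.5694 0.168  0.1384] open 0.0383 F [-0.13  0.01  1.03] M [-0.04  0.09 -0.01] q7 1.26
rot now (tool) [-0.0004  0.0041 -0.0014]  shift tool now mm [ 0.4 -0.5 -0.9]  shift tool after rot mm [ 0.4 -0.5 -0.9]
tool axes (cols)
 [[ 0.004 -0.041  0.999]
 [ 0.002  0.999  0.041]
 [-1.     0.001  0.004]] F tool [-1.03  0.02 -0.12]
```

```bash
python3 -m handwheel '[[-2,0,0,0,0,0,0.7],[-1,0,0,0,0,0,0.7]]';python3 plan.py 0.5685 0.1675 0.148 0.0415;  python3 -m handwheel '[[-2,0,0,0,0,0,0.7],[-2,0,0,0,0,0,0.7]]';python3 plan.py 0.5685 0.1675 0.148 0.0415
```

```text
t: 5.5
tcp_pos: [0.5686, 0.1677, 0.1407]
orientation: [-0.014, 0.706, 0.015, 0.708]
ft_force: [0.7, -0.7, -0.5]
opening: 0.0382
t 5.5 tcp [0.5686 0.1677 0.1407] open 0.0382 F [ 0.67 -0.72 -0.52] M [ 0.07  0.01 -0.06] q7 1.26
rot now (tool) [-0.0004  0.0023 -0.0008]  shift tool now mm [-7.3 -0.2 -0.1]  shift tool after rot mm [-7.3 -0.2 -0.2]
tool axes (cols)
 [[ 0.002 -0.041  0.999]
 [ 0.001  0.999  0.041]
 [-1.     0.001  0.002]] F tool [ 0.52 -0.75  0.64]
t: 5.7
tcp_pos: [0.5681, 0.1675, 0.1441]
orientation: [-0.014, 0.707, 0.015, 0.707]
ft_force: [1.0, 0.7, -3.2]
opening: 0.038
t 5.7 tcp [0.5681 0.1675 0.1441] open 0.038 F [ 1.02  0.65 -3.23] M [ 0.08 -0.16 -0.02] q7 1.26
rot now (tool) [-0.0004  0.001  -0.0004]  shift tool now mm [-3.9  0.   0.4]  shift tool after rot mm [-3.9  0.   0.4]
tool axes (cols)
 [[ 0.001 -0.041  0.999]
 [ 0.     0.999  0.041]
 [-1.     0.     0.001]] F tool [3.24 0.61 1.04]
```

The lift is free, carrying only the pack's weight. I'll continue straight up.

```bash
python3 -m handwheel '[[-3,0,0.3,0,0,0,0.7],[-4,0,0,0,0,0,0.7],[-5,0,0,0,0,0,0.7],[-5,0,0,0,0,0,0.7]]';python3 plan.py 0.5685 0.1675 0.222 0.0415;  python3 -m handwheel '[[-6,0,0,0,0,0,0.7],[-6,0,0,0,0,0,0.7],[-6,0,0,0,0,0,0.7]]';python3 plan.py 0.5685 0.1675 0.222 0.0415
```

```text
t: 6.1
tcp_pos: [0.5683, 0.1673, 0.162]
orientation: [-0.014, 0.707, 0.015, 0.707]
ft_force: [0.3, -0.1, -3.3]
opening: 0.0379
t 6.1 tcp [0.5683 0.1673 0.162 ] open 0.0379 F [ 0.29 -0.12 -3.26] M [ 0.04 -0.05 -0.02] q7 1.26
rot now (tool) [-0.0005  0.0004 -0.0001]  shift tool now mm [-60.    0.2   0.2]  shift tool after rot mm [-60.    0.2   0.2]
tool axes (cols)
 [[ 0.    -0.041  0.999]
 [ 0.     0.999  0.041]
 [-1.     0.     0.   ]] F tool [ 3.26 -0.13  0.28]
t: 6.4
tcp_pos: [0.5683, 0.1673, 0.1819]
orientation: [-0.014, 0.707, 0.015, 0.707]
ft_force: [0.2, -1.2, -2.5]
opening: 0.038
t 6.4 tcp [0.5683 0.1673 0.1819] open 0.038 F [ 0.22 -1.19 -2.5 ] M [ 0.06 -0.07  0.02] q7 1.26
rot now (tool) [-0.0005  0.0007 -0.0002]  shift tool now mm [-40.1   0.2   0.2]  shift tool after rot mm [-40.1   0.2   0.2]
tool axes (cols)
 [[ 0.001 -0.041  0.999]
 [ 0.     0.999  0.041]
 [-1.     0.     0.001]] F tool [ 2.5  -1.19  0.17]
```

```bash
python3 -m handwheel '[[-8,0,0,0,0,0,0.7],[-10,0,0,0,0,0,0.7],[-12,0,0,0,0,0,0.7],[-12,0,0,0,0,0,0.7],[0,0,0,0,0,0,0.7]]';python3 plan.py 0.5108 -0.1743 0.232 0.0
python3 - <<'E'
from plant import get_image
import cv2,numpy as np
for n,s in(("scene",np.s_[80:220,215:355]),):
    im,d=get_image(n); np.save(f"pics/{n}2.npy",d);cv2.imwrite(f"pics/{n}2.png",im)
    cv2.imwrite(f"pics/{n}2c.png",cv2.convertScaleAbs(cv2.resize(im[s],None,fx=4,fy=4,interpolation=cv2.INTER_CUBIC),alpha=1.6))
E
```

```text
t: 6.9
tcp_pos: [0.5688, 0.1676, 0.2295]
orientation: [-0.014, 0.706, 0.015, 0.708]
ft_force: [-0.0, 0.4, -2.6]
opening: 0.038
t 6.9 tcp [0.5688 0.1676 0.2295] open 0.038 F [-0.04  0.45 -2.57] M [ 0.11 -0.03  0.03] q7 1.26
rot now (tool) [ 0.0411  0.003  -0.0011]  shift tool now mm [  -3.1 -339.2  -72. ]  shift tool after rot mm [  -2.5 -341.9  -58. ]
tool axes (cols)
 [[ 0.003 -0.041  0.999]
 [ 0.001  0.999  0.041]
 [-1.     0.001  0.003]] F tool [ 2.57  0.45 -0.03]
```

View pics/scene2c.png

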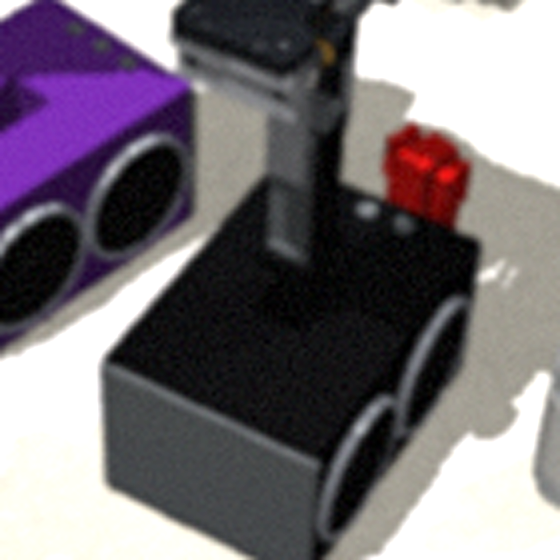

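The scene view shows the pack drawn up between the fingers at about (300,265) in the crop, and the force reads its weight (2.6 N). Next I'll carry it to the charger.

```bash
python3 -m handwheel '[[0,-10,0,0.02,0.0015,0,0.7],[0,-20,-4,0.02,0.0015,0,0.7],[0,-35,-6,0,0,0,0.7],[0,-40,-7,0,0,0,0.7],[0,-40,-7,0,0,0,0.7],[0,-40,-7,0,0,0,0.7],[0,-40,-7,0,0,0,0.7],[0,-40,-7,0,0,0,0.7],[0,-25,-4,0,0,0,0.7],[0,-12,-2,0,0,0,0.7],[0,0,0,0,0,0,0.7],[0,0,0,0,0,0,0.7]]';python3 plan.py 0.5108 -0.1743 0.2 0.0
```

```text
t: 8.15
tcp_pos: [0.5021, -0.1611, 0.2232]
orientation: [0.006, 0.713, -0.009, 0.701]
ft_force: [0.5, 0.9, -3.1]
opening: 0.0379
t 8.15 tcp [ 0.5021 -0.1611  0.2232] open 0.0379 F [ 0.47  0.9  -3.05] M [ 0.09 -0.05  0.04] q7 1.81
rot now (tool) [-0.0226 -0.0167  0.0043]  shift tool now mm [ 23.2 -12.9   9.4]  shift tool after rot mm [ 23.2 -13.2   8.7]
tool axes (cols)
 [[-0.017  0.023  1.   ]
 [-0.004  1.    -0.023]
 [-1.    -0.004 -0.017]] F tool [3.04 0.92 0.5 ]
```

```bash
python3 -m handwheel '[[5,-8,6,-0.022,-0.016,0.004,0.7],[10,-5,3,0,0,0,0.7],[12,0,0,0,0,0,0.7],[10,0,0,0,0,0,0.7],[0,0,0,0,0,0,0.7],[0,0,0,0,0,0,0.7]]';python3 plan.py 0.5108 -0.1743 0.18 0.0
```

```text
t: 8.75
tcp_pos: [0.5131, -0.165, 0.183]
orientation: [-0.002, 0.708, 0.006, 0.706]
ft_force: [-0.1, -0.6, -2.2]
opening: 0.038
t 8.75 tcp [ 0.5131 -0.165   0.183 ] open 0.038 F [-0.1  -0.59 -2.23] M [-0.02 -0.03  0.  ] q7 1.85
rot now (tool) [ 0.0112 -0.0019 -0.0051]  shift tool now mm [ 2.9 -9.3 -2.4]  shift tool after rot mm [ 3.  -9.3 -2.3]
tool axes (cols)
 [[-0.002 -0.011  1.   ]
 [ 0.005  1.     0.011]
 [-1.     0.005 -0.002]] F tool [ 2.23 -0.6  -0.1 ]
```

```bash
python3 -m handwheel '[[2,-9,-2,0.011,-0.002,-0.005,0.7],[0,0,0,0,0,0,0.7],[0,0,0,0,0,0,0.7],[0,0,0,0,0,0,0.7]]';python3 plan.py 0.5108 -0.1743 0.18 0.0
python3 - <<'E'
from plant import get_image
import cv2,numpy as np
for n,s in(("scene",np.s_[160:310,110:260]),("top",np.s_[165:265,290:410])):
    im,d=get_image(n); np.save(f"pics/{n}3.npy",d);cv2.imwrite(f"pics/{n}3.png",im)
    cv2.imwrite(f"pics/{n}3c.png",cv2.convertScaleAbs(cv2.resize(im[s],None,fx=4,fy=4,interpolation=cv2.INTER_CUBIC),alpha=1.8))
E
```

```text
t: 9.15
tcp_pos: [0.5118, -0.1746, 0.1818]
orientation: [-0.0, 0.706, -0.0, 0.708]
ft_force: [-0.5, -0.0, -1.7]
opening: 0.0382
t 9.15 tcp [ 0.5118 -0.1746  0.1818] open 0.0382 F [-0.5  -0.04 -1.74] M [-0.02  0.03 -0.07] q7 1.86
rot now (tool) [-0.0004  0.0019  0.0009]  shift tool now mm [ 1.8  0.3 -1. ]  shift tool after rot mm [ 1.8  0.3 -1. ]
tool axes (cols)
 [[ 0.002  0.     1.   ]
 [-0.001  1.    -0.   ]
 [-1.    -0.001  0.002]] F tool [ 1.74 -0.04 -0.5 ]
```

View pics/scene3c.png

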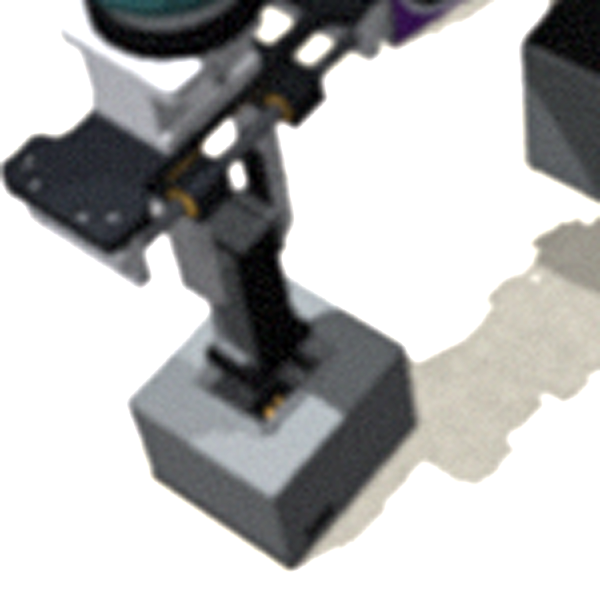

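View pics/top3c.png

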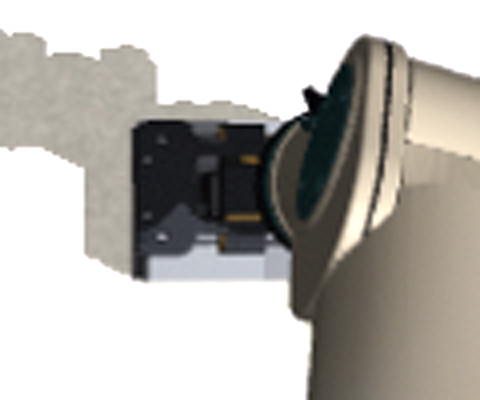

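Run:
```python
from h import *
d=np.load("pics/scene3.npy");w=world("scene",d);w0=world("scene",np.load("pics/scene0.npy"))
def nrm(w):
    gx=np.zeros_like(w);gy=np.zeros_like(w)
    gx[:,1:-1]=w[:,2:]-w[:,:-2];gy[1:-1]=w[2:]-w[:-2]
    n=np.cross(gx,gy);return n/(np.linalg.norm(n,axis=-1,keepdims=True)+1e-12)
def face(w,ax,lo,hi,tag):
    n=nrm(w);m=np.all((w>lo)&(w<hi),-1)&(abs(n[...,ax])>.93)
    p=w[m]
    if len(p)<5: print(tag,len(p));return
    q=p[:,ax];md=np.median(q);k=abs(q-md)<.004;p=p[k]
    oth=[i for i in range(3) if i!=ax]
    A=np.c_[p[:,oth]-p[:,oth].mean(0),np.ones(len(p))];c,*_=np.linalg.lstsq(A,p[:,ax],rcond=None)
    print(tag,len(p),"axis",ax,"median",md.round(4),"slopes",c[:2].round(3),"rng",p.min(0).round(3),p.max(0).round(3))
for W,t in((w0,"0"),(w,"3")):
    face(W,0,[.54,-.25,.01],[.59,-.1,.075],t+" dock +x")
    face(W,1,[.45,-.26,.01],[.58,-.2,.075],t+" dock -y")
face(w,0,[.51,-.22,.115],[.56,-.13,.175],"pack spine +x")
face(w,0,[.51,-.22,.122],[.56,-.13,.150],"pack spine low +x")
face(w,0,[.51,-.22,.105],[.56,-.13,.118],"foot +x")
face(w,1,[.49,-.22,.10],[.53,-.18,.175],"pack -y")
face(w,1,[.49,-.22,.10],[.53,-.18,.120],"foot -y")
m=np.all((w>[.47,-.23,.094])&(w<[.56,-.12,.118]),-1);p=w[m];print(len(p));
v,u=np.nonzero(m)
for i in range(0,len(p),max(1,len(p)//40)): print(u[i],v[i],p[i].round(4))
```

```text
0 dock +x 501 axis 0 median 0.5601 slopes [ 0.001 -0.   ] rng [ 0.558 -0.227  0.01 ] [ 0.563 -0.12   0.075]
0 dock -y 384 axis 1 median -0.2284 slopes [-0.003  0.005] rng [ 0.46 -0.23  0.01] [ 0.56  -0.227  0.075]
3 dock +x 483 axis 0 median 0.5602 slopes [0.003 0.   ] rng [ 0.557 -0.228  0.01 ] [ 0.564 -0.12   0.075]
3 dock -y 394 axis 1 median -0.2284 slopes [-0.003  0.005] rng [ 0.46  -0.231  0.01 ] [ 0.559 -0.227  0.075]
pack spine +x 114 axis 0 median 0.5278 slopes [-0.019 -0.002] rng [ 0.525 -0.191  0.116] [ 0.53  -0.162  0.175]
pack spine low +x 49 axis 0 median 0.5278 slopes [-0.021  0.011] rng [ 0.525 -0.186  0.122] [ 0.529 -0.162  0.15 ]
foot +x 21 axis 0 median 0.528 slopes [0.007 0.164] rng [ 0.526 -0.195  0.108] [ 0.529 -0.155  0.118]
pack -y 68 axis 1 median -0.1906 slopes [-0.013  0.03 ] rng [ 0.497 -0.194  0.113] [ 0.528 -0.187  0.168]
foot -y 22 axis 1 median -0.196 slopes [-0.04   0.067] rng [ 0.495 -0.197  0.105] [ 0.527 -0.192  0.118]
122
184 239 [ 0.5184 -0.1522  0.1138]
186 240 [ 0.5232 -0.1516  0.1135]
185 241 [ 0.5249 -0.1561  0.1168]
186 242 [ 0.5279 -0.1567 
[... 566 characters left out ...]
979 -0.1957  0.1058]
166 251 [ 0.5081 -0.196   0.1153]
169 251 [ 0.5143 -0.1934  0.1175]
180 251 [ 0.5291 -0.178   0.1111]
167 252 [ 0.5099 -0.1956  0.1127]
172 252 [ 0.5205 -0.1915  0.117 ]
176 252 [ 0.5265 -0.1864  0.1158]
179 252 [ 0.5274 -0.1797  0.108 ]
168 253 [ 0.5147 -0.1973  0.1155]
171 253 [ 0.5196 -0.1938  0.1153]
174 253 [ 0.5246 -0.1904  0.1155]
177 253 [ 0.5287 -0.1862  0.1139]
169 254 [ 0.5156 -0.1962  0.1112]
174 254 [ 0.5265 -0.1925  0.1163]
177 254 [ 0.5269 -0.1855  0.1075]
171 255 [ 0.5222 -0.197   0.1145]
174 255 [ 0.5278 -0.1941  0.1158]
171 256 [ 0.5211 -0.1968  0.1094]
174 256 [ 0.5282 -0.195   0.1136]
172 257 [ 0.5234 -0.1968  0.1078]
175 257 [ 0.5282 -0.1932  0.1075]
```

The foot sits about 0.7 mm +x and 0.8 mm −y of the well centre. I'll correct that and lower it.

```bash
python3 -m handwheel '[[2,0.8,-0.7,0,0.002,0.001,0.7],[4,0,0,0,0,0,0.7],[4,0,0,0,0,0,0.7],[0,0,0,0,0,0,0.7],[0,0,0,0,0,0,0.7]]';python3 plan.py 0.5111 -0.1738 0.155 0.0
```

```text
t: 9.75
tcp_pos: [0.5111, -0.1732, 0.1708]
orientation: [0.0, 0.707, 0.0, 0.707]
ft_force: [-0.2, -0.8, -2.8]
opening: 0.0379
t 9.75 tcp [ 0.5111 -0.1732  0.1708] open 0.0379 F [-0.22 -0.79 -2.82] M [ 0.07  0.05 -0.02] q7 1.86
rot now (tool) [ 0.0002 -0.0003 -0.0006]  shift tool now mm [15.8 -0.6 -0. ]  shift tool after rot mm [15.8 -0.6 -0. ]
tool axes (cols)
 [[-0.    -0.     1.   ]
 [ 0.001  1.     0.   ]
 [-1.     0.001 -0.   ]] F tool [ 2.82 -0.79 -0.22]
```

```bash
python3 -m handwheel '[[3,-0.5,0,0,0,0,0.7],[4,0,0,0,0,0,0.7],[4,0,0,0,0,0,0.7],[0,0,0,0,0,0,0.7]]';python3 plan.py 0.5111 -0.1738 0.155 0.0;python3 -m handwheel '[[4,0,0,0,0,0,0.7],[4,0,0,0,0,0,0.7],[0,0,0,0,0,0,0.7]]';python3 plan.py 0.5111 -0.1738 0.145 0.0
```

```text
t: 10.15
tcp_pos: [0.5112, -0.1738, 0.1588]
orientation: [0.0, 0.707, 0.0, 0.707]
ft_force: [-0.4, 1.0, -1.9]
opening: 0.0381
t 10.15 tcp [ 0.5112 -0.1738  0.1588] open 0.0381 F [-0.37  0.99 -1.94] M [ 0.04  0.04 -0.05] q7 1.86
rot now (tool) [ 0.0002 -0.0003 -0.0006]  shift tool now mm [ 3.8 -0.1 -0.1]  shift tool after rot mm [ 3.8 -0.  -0.1]
tool axes (cols)
 [[-0.    -0.     1.   ]
 [ 0.001  1.     0.   ]
 [-1.     0.001 -0.   ]] F tool [ 1.94  0.99 -0.37]
t: 10.45
tcp_pos: [0.5112, -0.1737, 0.15]
orientation: [0.0, 0.707, 0.0, 0.707]
ft_force: [0.2, 0.1, -2.1]
opening: 0.038
t 10.45 tcp [ 0.5112 -0.1737  0.15  ] open 0.038 F [ 0.22  0.14 -2.12] M [-0.04 -0.01  0.02] q7 1.86
rot now (tool) [ 0.0002 -0.0004 -0.0006]  shift tool now mm [ 5.  -0.1 -0.1]  shift tool after rot mm [ 5.  -0.1 -0.1]
tool axes (cols)
 [[-0.    -0.     1.   ]
 [ 0.001  1.     0.   ]
 [-1.     0.001 -0.   ]] F tool [2.12 0.14 0.22]
```

```bash
python3 -m handwheel '[[4,0,0,0,0,0,0.7],[4,0,0,0,0,0,0.7],[4,0,0,0,0,0,0.7],[0,0,0,0,0,0,0.7]]';python3 plan.py 0.5111 -0.1738 0.122 0.0;python3 -m handwheel '[[4,0,0,0,0,0,0.7],[4,0,0,0,0,0,0.7],[3,0,0,0,0,0,0.7],[0,0,0,0,0,0,0.7]]';python3 plan.py 0.5111 -0.1738 0.122 0.0
```

```text
t: 10.85
tcp_pos: [0.5112, -0.1737, 0.1369]
orientation: [0.0, 0.707, 0.0, 0.707]
ft_force: [-0.2, 0.4, -2.3]
opening: 0.0382
t 10.85 tcp [ 0.5112 -0.1737  0.1369] open 0.0382 F [-0.16  0.44 -2.26] M [0.   0.04 0.1 ] q7 1.86
rot now (tool) [ 0.0003 -0.0004 -0.0007]  shift tool now mm [14.9 -0.1 -0.1]  shift tool after rot mm [14.9 -0.1 -0.1]
tool axes (cols)
 [[-0.    -0.     1.   ]
 [ 0.001  1.     0.   ]
 [-1.     0.001 -0.   ]] F tool [ 2.26  0.44 -0.16]
t: 11.25
tcp_pos: [0.5113, -0.1737, 0.1249]
orientation: [0.0, 0.707, 0.0, 0.707]
ft_force: [-0.0, -0.2, -2.1]
opening: 0.0377
t 11.25 tcp [ 0.5113 -0.1737  0.1249] open 0.0377 F [-0.03 -0.19 -2.06] M [ 0.02 -0.02 -0.04] q7 1.86
rot now (tool) [ 0.0002 -0.0003 -0.0006]  shift tool now mm [ 2.9 -0.1 -0.2]  shift tool after rot mm [ 2.9 -0.1 -0.2]
tool axes (cols)
 [[-0.    -0.     1.   ]
 [ 0.001  1.     0.   ]
 [-1.     0.001 -0.   ]] F tool [ 2.06 -0.19 -0.03]
```

Free so far. I'll feel for the bed in small steps.

```bash
for i in 1; do python3 -m handwheel '[[1.5,0,0,0,0,0,0.7],[1.5,0,0,0,0,0,0.7],[0,0,0,0,0,0,0.7]]'|sed -n '2p;4p'; done; python3 -m handwheel '[[1.5,0,0,0,0,0,0.7],[1.5,0,0,0,0,0,0.7]]'|sed -n '2p;4p';python3 -m handwheel '[[1.5,0,0,0,0,0,0.7],[1.5,0,0,0,0,0,0.7]]'|sed -n '2p;4p';python3 -m handwheel '[[1.5,0,0,0,0,0,0.7],[0,0,0,0,0,0,0.7]]'|sed -n '2p;4p'
```

```text
tcp_pos: [0.5114, -0.1738, 0.1217]
ft_force: [0.1, 0.0, -2.6]
tcp_pos: [0.5117, -0.1739, 0.1188]
ft_force: [0.7, -0.3, -2.7]
tcp_pos: [0.5118, -0.1739, 0.1156]
ft_force: [0.3, 0.2, -3.0]
tcp_pos: [0.5116, -0.1738, 0.1137]
ft_force: [0.2, 0.5, -2.4]
```

```bash
python3 -m handwheel '[[1.5,0,0,0,0,0,0.7],[1.5,0,0,0,0,0,0.7]]'|sed -n '2p;4p';python3 -m handwheel '[[1.5,0,0,0,0,0,0.7],[1,0,0,0,0,0,0.7]]'|sed -n '2p;4p';python3 -m handwheel '[[1.5,0,0,0,0,0,0.7],[1,0,0,0,0,0,0.7]]'|sed -n '2p;4p;5p'; python3 plan.py 0.5111 -0.1738 0.1 0.0
```

```text
tcp_pos: [0.5118, -0.1739, 0.1109]
ft_force: [-1.9, 0.7, 2.4]
tcp_pos: [0.512, -0.1739, 0.1092]
ft_force: [-1.7, 0.7, 4.8]
tcp_pos: [0.5121, -0.1739, 0.1077]
ft_force: [-1.6, 0.6, 6.1]
opening: 0.0383
t 12.75 tcp [ 0.5121 -0.1739  0.1077] open 0.0383 F [-1.56  0.56  6.09] M [ 0.22  0.5  -0.02] q7 1.86
rot now (tool) [ 0.0001  0.002  -0.0001]  shift tool now mm [ 7.7  0.1 -1. ]  shift tool after rot mm [ 7.7  0.1 -1. ]
tool axes (cols)
 [[ 0.002 -0.     1.   ]
 [ 0.     1.     0.   ]
 [-1.     0.     0.002]] F tool [-6.09  0.56 -1.55]
```

```bash
python3 -m handwheel '[[1.2,0,-0.5,0,0.001,0,0.7],[1,0,0,0,0,0,0.7]]'|sed -n '2p;4p';python3 -m handwheel '[[1,0,0,0,0,0,0.7]]'|sed -n '2p;4p';python3 -m handwheel '[[1,0,0,0,0,0,0.7]]'|sed -n '2p;4p;5p'; python3 plan.py 0.5111 -0.1738 0.1 0.0
```

```text
tcp_pos: [0.5121, -0.1739, 0.1069]
ft_force: [-2.5, 0.7, 8.3]
tcp_pos: [0.5121, -0.174, 0.1067]
ft_force: [-1.8, 0.6, 7.8]
tcp_pos: [0.5121, -0.1739, 0.1064]
ft_force: [-2.6, 0.2, 8.1]
opening: 0.0383
t 13.15 tcp [ 0.5121 -0.1739  0.1064] open 0.0383 F [-2.57  0.18  8.06] M [0.31 0.72 0.01] q7 1.86
rot now (tool) [-0.0002  0.003   0.0002]  shift tool now mm [ 6.4  0.1 -1. ]  shift tool after rot mm [ 6.4  0.1 -1. ]
tool axes (cols)
 [[ 0.003  0.     1.   ]
 [-0.     1.    -0.   ]
 [-1.    -0.     0.003]] F tool [-8.07  0.18 -2.55]
```

```bash
python3 -m handwheel '[[2,0,-0.5,0,-0.002,0,0.7],[2,0,0,0,0,0,0.7]]'|sed -n '2p;4p';python3 -m handwheel '[[2,0,-0.5,0,-0.002,0,0.7]]'|sed -n '2p;4p';python3 -m handwheel '[[2.2,0,-0.5,0,0,0,0.7]]'|sed -n '2p;4p;5p'; python3 plan.py 0.5111 -0.1738 0.1 0.0
```

```text
tcp_pos: [0.5124, -0.174, 0.1052]
ft_force: [-5.2, 2.1, 23.7]
tcp_pos: [0.5123, -0.174, 0.1053]
ft_force: [-4.8, 2.4, 20.7]
tcp_pos: [0.5122, -0.174, 0.1053]
ft_force: [-5.4, 1.3, 20.8]
opening: 0.0385
t 13.55 tcp [ 0.5122 -0.174   0.1053] open 0.0385 F [-5.44  1.3  20.78] M [ 0.62  1.34 -0.05] q7 1.86
rot now (tool) [-0.0005  0.0121  0.0008]  shift tool now mm [ 5.3  0.2 -1.2]  shift tool after rot mm [ 5.3  0.2 -1.1]
tool axes (cols)
 [[ 0.012  0.     1.   ]
 [-0.001  1.    -0.   ]
 [-1.    -0.001  0.012]] F tool [-20.84   1.28  -5.19]
```

```bash
python3 -m handwheel '[[1.2,0,-1,0,0.004,0,0.7]]'|sed -n '2p;4p';python3 -m handwheel '[[1.4,0,-1,0,0.003,0,0.7]]'|sed -n '2p;4p;5p'; python3 plan.py 0.5111 -0.1738 0.1 0.0
```

```text
tcp_pos: [0.5117, -0.1739, 0.1056]
ft_force: [-2.3, 1.5, 8.5]
tcp_pos: [0.5116, -0.1739, 0.1056]
ft_force: [-0.7, 1.1, 8.8]
opening: 0.0386
t 13.75 tcp [ 0.5116 -0.1739  0.1056] open 0.0386 F [-0.71  1.15  8.82] M [0.38 0.4  0.03] q7 1.86
rot now (tool) [-0.0005  0.009   0.0012]  shift tool now mm [ 5.6  0.1 -0.5]  shift tool after rot mm [ 5.6  0.1 -0.5]
tool axes (cols)
 [[ 0.009  0.     1.   ]
 [-0.001  1.    -0.   ]
 [-1.    -0.001  0.009]] F tool [-8.83  1.13 -0.64]
```

```bash
python3 -m handwheel '[[1.8,0,-0.3,0,0.001,0,0.7]]'|sed -n '2p;4p';python3 -m handwheel '[[1.8,0,-0.2,0,0.001,0,0.7]]'|sed -n '2p;4p;5p'; python3 plan.py 0.5111 -0.1738 0.1 0.0
```

```text
tcp_pos: [0.5121, -0.1739, 0.1053]
ft_force: [-4.4, 1.0, 16.6]
tcp_pos: [0.5123, -0.1739, 0.1053]
ft_force: [-4.6, 2.5, 19.4]
opening: 0.0382
t 13.95 tcp [ 0.5123 -0.1739  0.1053] open 0.0382 F [-4.58  2.48 19.41] M [0.62 1.32 0.02] q7 1.86
rot now (tool) [-0.0005  0.0101  0.0017]  shift tool now mm [ 5.3  0.1 -1.2]  shift tool after rot mm [ 5.3  0.1 -1.2]
tool axes (cols)
 [[ 0.01   0.     1.   ]
 [-0.002  1.    -0.   ]
 [-1.    -0.002  0.01 ]] F tool [-19.46   2.44  -4.39]
```

Pressed to the stop with about 19 N at the wrist. I'll let the tabs go now.

```bash
python3 -m handwheel '[[1.5,0,-0.3,0,0,0,0.0],[0,0,0,0,0,0,0.0]]'; python3 -m handwheel '[[0,0,0,0,0,0,0.0],[0,0,0,0,0.005,0,0.0],[0,0,0,0,0,0,0.0]]'; python3 plan.py 0.5111 -0.1738 0.19 0.0
python3 - <<'E'
from plant import get_image
import cv2,numpy as np
for n,s in(("scene",np.s_[180:310,110:260]),("top",np.s_[165:265,290:410])):
    im,d=get_image(n); np.save(f"pics/{n}4.npy",d);cv2.imwrite(f"pics/{n}4.png",im)
    cv2.imwrite(f"pics/{n}4c.png",cv2.convertScaleAbs(cv2.resize(im[s],None,fx=4,fy=4,interpolation=cv2.INTER_CUBIC),alpha=1.8))
E
```

```text
t: 14.15
tcp_pos: [0.5124, -0.1742, 0.1059]
orientation: [-0.001, 0.703, -0.001, 0.711]
ft_force: [-1.0, 0.6, 5.7]
opening: 0.051
t: 14.45
tcp_pos: [0.5136, -0.1745, 0.1063]
orientation: [-0.001, 0.704, -0.001, 0.71]
ft_force: [-0.2, 0.2, -0.2]
opening: 0.0747
t 14.45 tcp [ 0.5136 -0.1745  0.1063] open 0.0747 F [-0.17  0.2  -0.21] M [0.02 0.01 0.  ] q7 1.86
rot now (tool) [-0.0005  0.0093  0.0032]  shift tool now mm [-83.7   0.4  -1.7]  shift tool after rot mm [-83.7   0.7  -2.5]
tool axes (cols)
 [[ 0.009  0.001  1.   ]
 [-0.003  1.    -0.   ]
 [-1.    -0.003  0.009]] F tool [ 0.21  0.2  -0.18]
```

View pics/scene4c.png

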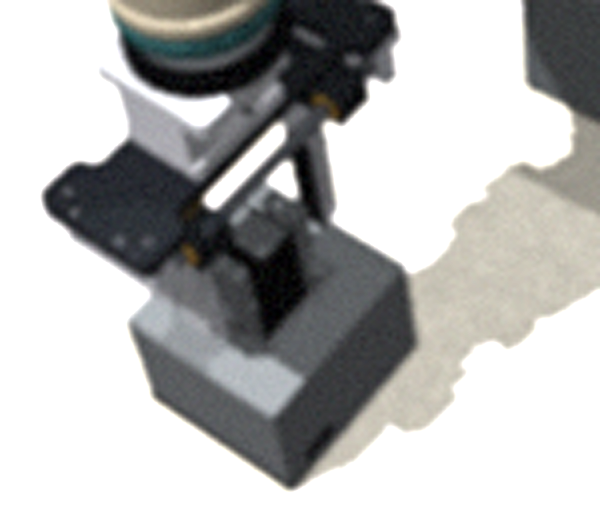

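```bash
python3 -m handwheel '[[0,0,0,0,0.005,0.003,0.0],[-10,0,0,0,0,0,0],[-20,0,0,0,0,0,0],[-30,0,0,0,0,0,0],[-40,0,0,0,0,0,0],[-40,0,0,0,0,0,0],[-10,40,0,0,0,0,0],[0,50,0,0,0,0,0],[0,50,0,0,0,0,0],[0,50,0,0,0,0,0],[0,40,0,0,0,0,0],[0,0,0,0,0,0,0],[0,0,0,0,0,0,0]]'
python3 - <<'E'
from plant import get_image
import cv2,numpy as np
for n,s in(("scene",np.s_[200:310,110:260]),("top",np.s_[165:265,290:410])):
    im,d=get_image(n); np.save(f"pics/{n}5.npy",d);cv2.imwrite(f"pics/{n}5.png",im)
    cv2.imwrite(f"pics/{n}5c.png",cv2.convertScaleAbs(cv2.resize(im[s],None,fx=5,fy=5,interpolation=cv2.INTER_CUBIC),alpha=1.8))
from h import *
for n in("scene","top"):
    d=np.load(f"pics/{n}5.npy");w=world(n,d)
    m=np.all((w>[.47,-.23,.108])&(w<[.56,-.12,.16]),-1);p=w[m];
    if not len(p): continue
    print(n,len(p),p.min(0).round(4),p.max(0).round(4))
    h,e=np.histogram(p[:,2],bins=np.arange(.108,.16,.002));print(dict(zip(e.round(3),h)))
    t=p[p[:,2]>p[:,2].max()-.006];print("top",np.median(t,0).round(4),len(t),cv2.minAreaRect((t[:,:2]*1000).astype(np.float32)))
    print("dock top",np.median(w[np.all((w>[.47,-.225,.07])&(w<[.55,-.21,.09]),-1)],0))
# same for initial speaker
    d=np.load(f"pics/{n}0.npy");w=world(n,d);p=w[np.all((w>[.54,.12,.14])&(w<[.60,.22,.18]),-1)];t=p[p[:,2]>p[:,2].max()-.006]
    print("initially",np.median(t,0).round(4),cv2.minAreaRect((t[:,:2]*1000).astype(np.float32)))
E
```

```text
t: 15.85
tcp_pos: [0.5151, 0.061, 0.27]
orientation: [0.002, 0.703, -0.002, 0.711]
ft_force: [0.5, -1.7, -0.0]
opening: 0.0942
scene 559 [ 0.4918 -0.2023  0.1084] [ 0.5292 -0.1455  0.1428]
{np.float64(0.108): np.int64(9), np.float64(0.11): np.int64(17), np.float64(0.112): np.int64(22), np.float64(0.114): np.int64(15), np.float64(0.116): np.int64(14), np.float64(0.118): np.int64(17), np.float64(0.12): np.int64(12), np.float64(0.122): np.int64(20), np.float64(0.124): np.int64(24), np.float64(0.126): np.int64(23), np.float64(0.128): np.int64(33), np.float64(0.13): np.int64(19), np.float64(0.132): np.int64(28), np.float64(0.134): np.int64(43), np.float64(0.136): np.int64(116), np.float64(0.138): np.int64(115), np.float64(0.14): np.int64(31), np.float64(0.142): np.int64(1), np.float64(0.144): np.int64(0), np.float64(0.146): np.int64(0), np.float64(0.148): np.int64(0), np.float64(0.15): np.int64(0), np.float64(0.152): np.int64(0), np.float64(0.154): np.int64(0), np.float64(0.156): np.int64(0)}
top [ 0.5119 -0.1739  0.1385] 226 ((510.69061279296875, -174.12750244140625), (53.793601989746094
[... 698 characters left out ...]
float64(0.134): np.int64(29), np.float64(0.136): np.int64(62), np.float64(0.138): np.int64(76), np.float64(0.14): np.int64(61), np.float64(0.142): np.int64(13), np.float64(0.144): np.int64(4), np.float64(0.146): np.int64(0), np.float64(0.148): np.int64(0), np.float64(0.15): np.int64(0), np.float64(0.152): np.int64(0), np.float64(0.154): np.int64(0), np.float64(0.156): np.int64(0)}
top [ 0.5097 -0.1737  0.1406] 108 ((510.8269958496094, -173.7851104736328), (30.80113983154297, 53.020530700683594), 0.05785933509469032)
dock top [ 0.5083502  -0.21831628  0.08220436]
initially [0.5679 0.1666 0.1698] ((570.0936279296875, 166.682861328125), (32.79736328125, 51.932559967041016), 0.48368364572525024)
```

View pics/scene5c.png

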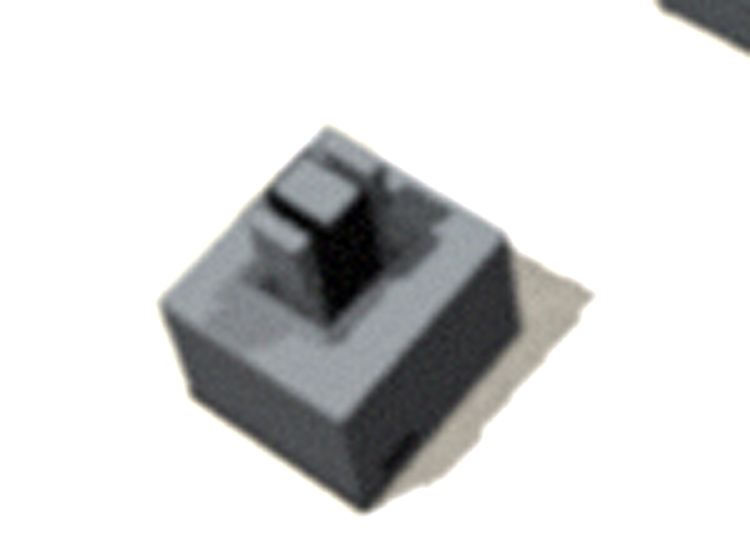

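View pics/top5c.png

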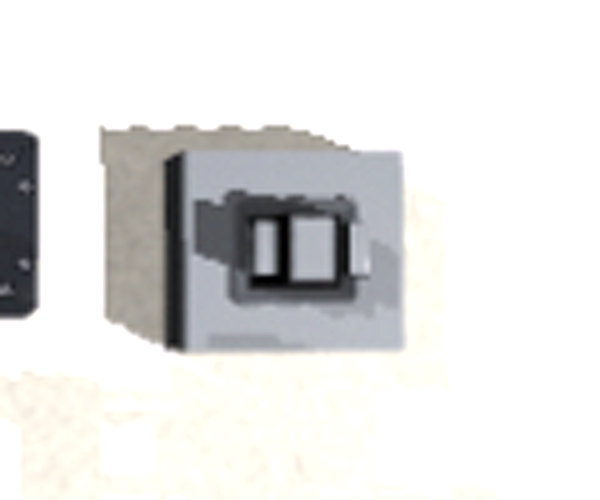

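The scene and top views show the pack upright in the charger, spine centre at about (313,250) in the top crop. The paddle outer edges are at 253 and 370, evenly spread. The outer span measures 53.0–53.8 mm (54 at rest, about 48 if the teeth hung up on the ledges). The pack's top is at about 0.138 m, which matches locked. An unlocked pack would ride up to about 0.1415. The gripper is clear, so I'll hand it in.

Run:
```python
from plant import robot
o=robot.get_obs();print(o["t"],o["tcp_pos"].round(3),o["ft_force"].round(2),abs(o["qd"]).max().round(4))
print(robot.sign_off())
```

```text
15.95 [0.515 0.06  0.27 ] [-0.05 -1.11  0.73] 0.0228
the job is handed in; nothing more can be done
None
```

I moved the battery from the black speaker to the charger and, by the camera checks, it is locked in. I handed the job in at about 16 s. I did not tug on it or feel the tabs to confirm the lock.

- **Freeing it:** I pinched both tabs fully (40 N grip) before lifting. It came straight up with only its own weight (about 3 N) on the wrist.
- **Seating it:** I felt the charger's bed with the tool tip at about 0.111 m and pressed 6 mm further, to the stop. I let the tabs go at about 19 N on the wrist, roughly 22 N on the charger with the battery's weight.
- **Last checks:** Paddle span measured 53.0–53.8 mm (54 mm at rest, about 48 mm if the teeth were hung up), and both paddles looked evenly out. The battery's top was at about 0.138 m, against about 0.1376 m expected when locked and 0.1415 m when not. The two cameras put the top at 0.1385 m and 0.1406 m, or about 0.138 m and 0.139 m after correcting each for its reading of the battery in the speaker.
- **What went less well:** While reaching the stop, one press read 23.7 N at the wrist, about 26 N on the charger with the battery's weight. That is above the 16–20 N asked but under the 30 N limit, and I eased off before releasing. There was also a sideways load of up to about 5 N during pressing.

I saw no contact with the other goods, and the gripper was clear of everything at the end.

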